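# Refill the spring-loaded stand dispenser

### The job

Load the two drilled wooden stand bases into the spring-loaded dispenser, one after the other: thread each onto the dispenser's rod and push it down, lying flat, until both spring lips have snapped back over it, so that the first is latched before the second goes in. The solid blank without a hole is not wanted; leave it and everything else on the table where it is.

Things in the scene. Friction and masses are not known exactly. Their poses are not given: they have to be found in the camera images.
- mag: the dispenser (spring magazine), fixed to the table: plywood foot 176 x 84 x 12 mm, four aluminium corner posts, an upright steel rod in the middle, a steel spring lip at each short end. Origin: centre of the foot's underside, on the rod's axis; x along the long side, y along the short side, z up; its two ends are alike. Bases go in flat, long side along x, either way round
- posts_top (a point): on the rod's axis, 92 mm above mag's origin: top of the straight corner posts (flared outward above, to 99 mm). They form a pocket 104 mm (mag's x) by 64 mm (y); outer faces at x = +-58 mm, y = +-38 mm. Both long sides are open over |x| < 36 mm at every height above the foot, for fingers
- rod_tip (a point): top of the steel rod, 114 mm above mag's origin: 16 mm diameter up to 104 mm, then a cone to 6 mm wide
- rest (a point): on the rod's axis, 83 mm above mag's origin: the level where the underside of a base, set down over the rod, comes to rest (about) on the sloped tops of both lips, between the posts
- mouth (a point): on the rod's axis, 72 mm above mag's origin: level of the lips' undersides. Pressing a base down from its rest wedges the lips apart (6 to 16 N in all with the spring below); once its top is below this level they snap in over its ends, and the follower lifts it against them. Press 3 to 6 mm beyond, evenly on both sides of the rod
- lip_far (a joint): spring lip at mag's +x end: 0 when fully in, grows in m as it is pushed outward, at most 0.012; spring 2.4 N plus 240 N/m. 30 mm wide (|y| < 15 mm), reaching in to |x| = 45 mm; upper face slopes at 62 degrees from |x| = 45 mm, 74 mm high, to |x| = 52.5 mm, 88 mm high
- lip_near (a joint): the same lip at mag's -x end
- follower (a joint): the black sprung floor plate of the dispenser, 96 x 56 mm: 0 when up (its top 69 mm above the dispenser's origin), grows in m as it is pressed down, stop at 0.046; spring 3.6 N plus 120 N/m. About 0.015 with one base latched, 0.033 with two
- stand_a: drilled stand base, a flat piece of pale wood 100 (x) x 60 (y) x 18 (z) mm with a 20 mm through hole in its middle, lying on the table, about 80 g; origin: centre of its underside (on the hole's axis), z up. Either end may go either way
- stand_b: the second drilled stand base, the same as the first
- blank: solid blank of the same pale wood and outline, 100 x 60 x 18 mm, but without a hole; not to be loaded; origin: centre of its underside
- bottle_a: squeeze bottle of blue-grey paint with a white cone nozzle, 64 mm diameter, 176 mm tall, standing; bystander; origin: centre of its underside
- bottle_b: squeeze bottle of green paint with a white cone nozzle, 64 mm diameter, 176 mm tall, standing; bystander; origin: centre of its underside
- bottle_c: squeeze bottle of lilac paint with a white cone nozzle, 64 mm diameter, 176 mm tall, standing; bystander; origin: centre of its underside
- bowl: white bowl, 90 mm across, 42 mm high; bystander; origin: centre of its underside
- cup: small white open cup, 64 mm across, 50 mm high; bystander; origin: centre of its underside
- tape: flat paper-coloured ring (tape roll), 90 mm outside, 72 mm inside, 25 mm high; bystander; origin: centre of its underside
- brush: paint brush lying along its x axis, 170 mm long; bystander; origin: under its middle
Things that resemble listed ones, but are neither listed nor needed, are in the scene too. Leave any green look-alike of the stand_b alone.

How it is judged:
On the way, in this order (a step that is already met when the one before it is completed fails the run):
1. one stand base latched flat under both lips, the other not yet in ((((z of stand_a in the frame of mag between 0 and 0.058 m and x of stand_a in the frame of mag between -0.006 and 0.006 m and y of stand_a in the frame of mag between -0.006 and 0.006 m and angle between the z axis of stand_a and the z axis of mag, either way round below 0.08 rad) and not (z of stand_b in the frame of mag between 0 and 0.058 m and x of stand_b in the frame of mag between -0.006 and 0.006 m and y of stand_b in the frame of mag between -0.006 and 0.006 m and angle between the z axis of stand_b and the z axis of mag, either way round below 0.08 rad)) or ((z of stand_b in the frame of mag between 0 and 0.058 m and x of stand_b in the frame of mag between -0.006 and 0.006 m and y of stand_b in the frame of mag between -0.006 and 0.006 m and angle between the z axis of stand_b and the z axis of mag, either way round below 0.08 rad) and not (z of stand_a in the frame of mag between 0 and 0.058 m and x of stand_a in the frame of mag between -0.006 and 0.006 m and y of stand_a in the frame of mag between -0.006 and 0.006 m and angle between the z axis of stand_a and the z axis of mag, either way round below 0.08 rad))) and value of joint each of lip_far, lip_near below 0.003 m), for 0.2 s.
2. both stand bases latched under the lips (z of stand_a in the frame of mag between 0 and 0.058 m and x of stand_a in the frame of mag between -0.006 and 0.006 m and y of stand_a in the frame of mag between -0.006 and 0.006 m and angle between the z axis of each of stand_a, stand_b and the z axis of mag, either way round below 0.08 rad and z of stand_b in the frame of mag between 0 and 0.058 m and x of stand_b in the frame of mag between -0.006 and 0.006 m and y of stand_b in the frame of mag between -0.006 and 0.006 m and value of joint each of lip_far, lip_near below 0.003 m), for 0.2 s.
At the end, for the whole second after the job is handed in: Both drilled bases lie in the dispenser on the rod, within 6 mm of its axis and 0.08 rad of flat, at rest, undersides less than 58 mm above the dispenser's origin; both lips are back within 3 mm of fully in; the follower is down by more than 28 mm (all of step 2 and value of joint follower above 0.028 m and linear speed of each of stand_a, stand_b below 0.02 m/s); the robot touches nothing.
It fails at once if the solid blank moved more than 30 mm (distance of blank from where it was at the start of the episode above 0.03 m).
It fails at once if a paint bottle moved more than 30 mm (distance of any of bottle_a, bottle_b, bottle_c from where it was at the start of the episode above 0.03 m).
It fails at once if the bowl, cup, tape roll or brush moved more than 30 mm (distance of any of bowl, cup, tape, brush from where it was at the start of the episode above 0.03 m).
It also fails if it takes over 70 s, if anything falls off the work surface, if the arm or the gripper's body presses on something with over 40 N, if the wrist force passes 120 N, or if a joint passes its speed limit or range.

### The arm

A 6-joint arm with a two-finger parallel gripper is mounted at the origin on the work surface. World frame = base frame: x ahead of the robot, y to its left, z up, the work surface at z = 0. Lengths are in m, angles in rad, forces in N, time in s.
With the tool pointing down it reaches from about 0.25 to 0.775 m from the base axis. Payload 4 kg.
Tool frame: the origin (TCP) lies at the very end of the fingers, on their centre line; the grasp point (between the pads) lies 19 mm behind it; z points along the fingers, y is the line along which they close (so a half turn about z gives the same grasp; the last joint's range is limited). The gripper opens to 94 mm and grips with 3 to 60 N. Pads are 16 mm wide; open, the fingers measure 119 mm over their backs; the gripper's body (75 mm by 177 mm) begins 78 mm behind the grasp point.
Start: joints at [1.035, 0.087, 1.371, -0, 1.684, -0.103], TCP at [0.231, 0.499, 0.206] pointing down, gripper open.
Joint ranges: [-3.1, 3.1], [-0.76, 2.03], [0.27, 2.55], [-1.08, 4.22], [0.17, 2.65], [-2.57, 2.57]. Speed limits (rad/s): [2.79, 2.79, 3.14, 3.14, 3.14, 3.14].

### API

Orientations are given as [roll, pitch, yaw] about the fixed x, y, z axes, in that order (R = Rz(yaw) Ry(pitch) Rx(roll)).
In Python, from bench import robot gives the robot as it stands. The module is installed in compiled form; this text tells all that it offers.
- The arm moves only by the tool move_arm, never from a script. Its argument "deltas" is one flat list of numbers, 7 for each row, row after row: the turn, a rotation vector about the tool's x, y, z in rad, then the shift along the tool's x, y, z in cm, then the closure, from -1 (fully open) to 1 (shut). A call has 1 to 8 rows; each row is the pose to reach, as a shift and turn from the pose commanded when the call began, along the tool's axes at that moment; what a row does not reach only later rows make up. A row lasts 1/10 s, in which the tool goes at most 50 mm and 8.59 degrees, less where a joint would pass 70% of its speed; a pose out of reach is approached as far as the arm can. A call with a gripper value outside its range is refused whole. The fingers move at their own pace and stop on an object; the grip force is fixed at half the most. Time passes only in rows, so rows that repeat a pose let the fingers close. It gives the time, the measured TCP pose, the force, the opening and the grip force at its end, in the units of the state.
- robot.get_obs(): the state, without advancing time (a new reading comes with each control period).
- robot.snapshot(name): name is "scene" or "top" or "wrist"; returns a dict with "image" (480x640x3 uint8, red, green, blue), "depth" (480x640 float32, m along the optical axis (not along the pixel's ray), 0 where there is no reading), "fov_y" (degrees; the focal length in pixels is half the picture's height over the tangent of half this angle, whatever the lens; pixels are square), "cx", "cy" (the principal point, pixels), "origin" and "orientation" of the camera in the world; the wrist camera has in their place "T_tool_cam" (4x4, takes a point from camera to tool coordinates, whose origin is the TCP and whose axes are the flange's). Camera axes: x right, y up, looking along -z (the intrinsics and any distortion apply to the point x, -y, -z); pixel columns grow to the right and rows downward; lengths in m; the calibration is good to about 2 mm. A picture is of the moment at which its call begins: read the wrist's pose just before it.
- robot.close_job(): hands the job in; it is judged then, once.
The state is a dict: "time": time; "joint_positions": joint angles; "qvel": joint speeds; "joint_torque": joint torques, N m; "tool_pos": TCP position; "ee_rot": TCP orientation; "wrist_force": force on the tool from outside, world axes, zero at the start; "wrist_torque": the same for the moment, N m; "width": finger opening in m; "finger_force": force on a finger pad.
Only numpy, scipy, OpenCV 4.12 (cv2) and the standard library are available. Lean on these libraries where they do the work, as an engineer would, in place of code of your own. Each camera call takes 0.05 s, during which the arm holds its last target. There are 200 camera calls.

## Working session

There is one attempt and no reset: what is moved stays moved. The work goes in short steps, Python scripts to look and compute and a tool call to move; the robot and the scene stay as the last step left them, time stands still between calls to the robot, and variables do not carry over. Pictures are saved under pics/ and viewed, at most 10 in all, crops included, and the job is handed in when it is done.

Besides the shell and the picture viewer there is one more tool, called after "Call:" as name(argument=value, ...) on one line, values as JSON. move_arm: Moves the arm, as the interface text tells. Its arguments: {"type":"object","properties":{"deltas":{"type":"array","items":{"type":"number"}}},"required":["deltas"]}

```bash
mkdir -p pics; cat > h.py <<'E'
import numpy as np, cv2
from scipy.spatial.transform import Rotation as R
from bench import robot
def snap(n):
    o=robot.get_obs(); s=robot.snapshot(n)
    f=240/np.tan(np.radians(s['fov_y'])/2)
    if n=='wrist':
        T=np.eye(4); T[:3,:3]=R.from_euler('xyz',o['ee_rot']).as_matrix(); T[:3,3]=o['tool_pos']; T=T@s['T_tool_cam']
    else:
        T=np.eye(4); q=np.array(s['orientation'])
        T[:3,:3]=q if q.shape==(3,3) else (R.from_euler('xyz',q).as_matrix() if q.size==3 else R.from_quat(q).as_matrix()); T[:3,3]=s['origin']
    d=s['depth']; v,u=np.mgrid[:480,:640]
    P=np.stack([(u-s['cx'])/f*d,-(v-s['cy'])/f*d,-d],-1)@T[:3,:3].T+T[:3,3]
    P[d==0]=np.nan
    return s,P
E
python3 - <<'E'
from h import *
for n in ('scene','top'):
    s,P=snap(n); cv2.imwrite(f'pics/{n}0.png',s['image'][...,::-1]); np.save(n,P); cv2.imwrite(n+'.png',s['image'][...,::-1])
    print({k:v for k,v in s.items() if k not in('image','depth')})
    print(P[240,320],P[100,100],P[400,500])
print(robot.get_obs())
E
```

```text
{'fov_y': 50.40260551820501, 'cx': 316.6152743672459, 'cy': 238.82288859164024, 'origin': array([ 0.99730374, -0.79455517,  0.88712884]), 'orientation': array([0.85628389, 0.02090212, 0.58378851])}
[0.42999781 0.04689346 0.00279601] [-1.22355774  0.57285475 -0.22893846] [ 0.98128445 -0.21577182  0.07881614]
{'fov_y': 49.46415796686598, 'cx': 315.54899866065267, 'cy': 254.90381079442514, 'origin': array([ 0.2467322 , -0.05361648,  1.1983897 ]), 'orientation': array([ 1.89479963e-01,  2.42043984e-04, -1.57703069e+00])}
[ 0.51256612 -0.06547851 -0.0015301 ] [ 0.8722831   0.47868938 -0.00115701] [ 0.14534557 -0.46359491 -0.00248749]
{'time': 0.1, 'joint_positions': array([ 1.03492504e+00,  8.78904178e-02,  1.37205234e+00, -5.00347900e-06,
        1.68358067e+00, -1.03068098e-01]), 'qvel': array([ 0.00031115, -0.00061747, -0.00384036,  0.0001376 , -0.00053329,
        0.00197645]), 'joint_torque': array([ 1.94955341e-03, -3.41253734e+01, -3.03301871e+01,  7.20740156e-02,
        3.04283586e-02, -1.02367894e-04]), 'tool_pos': array([0.23042792, 0.4988847 , 0.20444187]), 'ee_rot': array([-3.13967161e+00, -1.93702769e-04,  2.70878872e+00]), 'wrist_force': array([-0.01238271, -0.32087371, -0.40387141]), 'wrist_torque': array([ 0.03447324, -0.01056993,  0.05048785]), 'finger_force': 0.0, 'width': 0.09452133605629977}
```

View pics/top0.png

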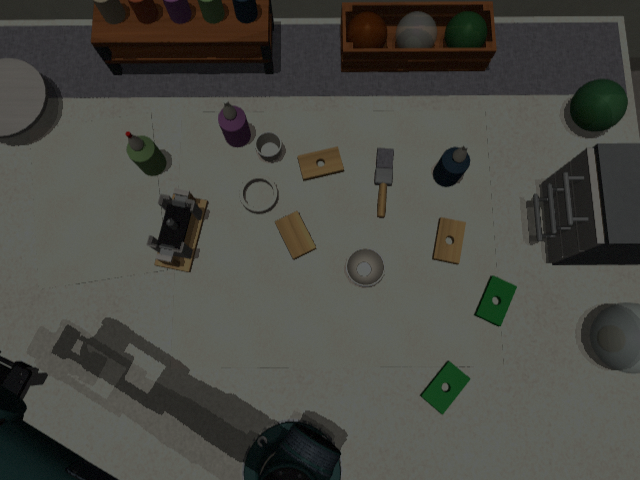

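View pics/scene0.png

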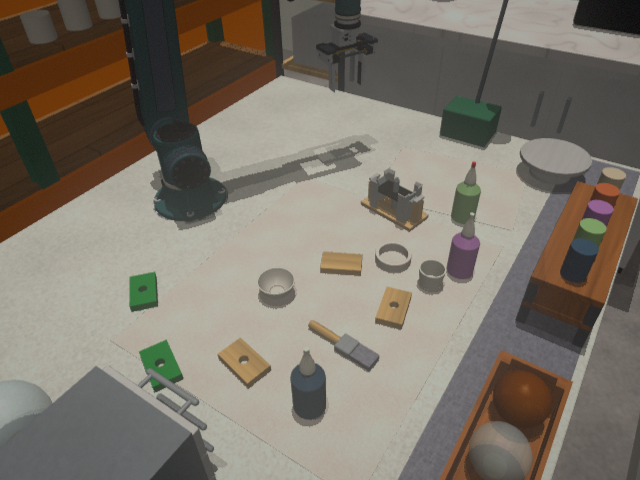

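The pale blocks in the top view are drilled at (321,163), drilled at (449,241), and a solid one with no visible hole at (295,235). The green look-alikes at (495,300) and (445,387) are to be left alone. The dispenser is at (180,232). I choose the two pale drilled blocks, and next I'll measure them and check one crop.

```bash
cat > m.py <<'E'
from h import *
P=np.load('top.npy'); im=cv2.imread('top.png')
hsv=cv2.cvtColor(im,cv2.COLOR_BGR2HSV)
print('table z', np.nanmedian(P[280:350,200:330,2]))
for nm,(u,v) in dict(A=(321,163),B=(449,241),blank=(295,235)).items():
    w=np.zeros((480,640),bool); w[v-32:v+32,u-32:u+32]=1
    m=w&(np.abs(P[...,2]-0.018)<0.008)&(hsv[...,1]>70)
    n,l,st,c=cv2.connectedComponentsWithStats(m.astype(np.uint8)); k=1+np.argmax(st[1:,4]); m=l==k
    q=P[m][:,:2]; r=cv2.minAreaRect((q*1000).astype(np.float32))
    print(nm,m.sum(),np.round(r[0],1),np.round(r[1],1),r[2],'z',np.median(P[m][:,2]))
    # hole
    h=cv2.morphologyEx(m.astype(np.uint8),cv2.MORPH_CLOSE,np.ones((21,21)))
    h=(h>0)&~m&(np.hypot(*(np.mgrid[:480,:640]-np.array([v,u])[:,None,None]))<12); print('  hole px',h.sum(), np.argwhere(h).mean(0)[::-1] if h.any() else '')
# mag
w=np.zeros((480,640),bool); w[180:285,135:222]=1
for a,b in ((0.006,0.02),(0.05,0.08),(0.083,0.105)):
    m=w&(P[...,2]>a)&(P[...,2]<b); q=P[m]
    r=cv2.minAreaRect((q[:,:2]*1000).astype(np.float32)); print('mag',a,b,m.sum(),r, q.mean(0))
im2=im[80:300,120:500]; cv2.imwrite('pics/crop1.png',cv2.resize(cv2.convertScaleAbs(im2,alpha=2),None,fx=2.1,fy=2.1,interpolation=cv2.INTER_CUBIC))
E
python3 m.py
```

```text
table z 0.0008047573632303795
A 967 [697.7 -67.4] [ 62.6 100.1] 13.612621307373047 z 0.018183398677430906
  hole px 49 [320.32653061 162.57142857]
B 1069 [ 507.4 -365. ] [ 61.3 100.1] 77.24087524414062 z 0.018398578381431774
  hole px 55 [448.87272727 240.01818182]
blank 1077 [522.6  -7.1] [100.4  59.8] 25.750242233276367 z 0.018168944123881925
  hole px 1 [288. 239.]
mag 0.006 0.02 916 ((531.1514892578125, 265.02587890625), (246.83294677734375, 204.22149658203125), 4.389312744140625) [0.51715466 0.24292373 0.0116    ]
mag 0.05 0.08 1438 ((531.2245483398438, 260.08917236328125), (77.35011291503906, 162.49163818359375), 79.15092468261719) [0.5304441  0.25954104 0.06917957]
mag 0.083 0.105 512 ((532.3231201171875, 261.17364501953125), (81.4674072265625, 164.0994110107422), 78.3756332397461) [0.53472425 0.26130107 0.09232819]
```

View pics/crop1.png

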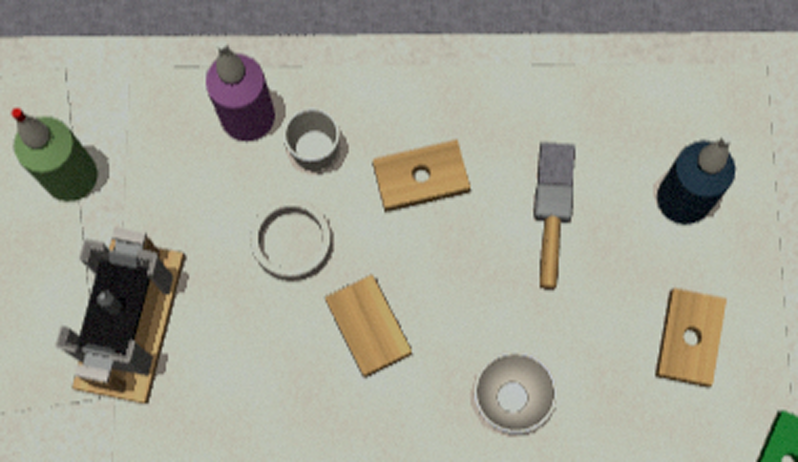

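The crop shows clear holes in the blocks at crop (421,174) and (691,337). The one at (368,325) is solid, so that's the blank. On the way I'll look at the dispenser with the wrist camera.

```bash
cat >> h.py <<'E'
def go(x,y,z,yaw,o=None):
    "row (turn rad, shift cm in tool axes) from the present pose to tool-down pose"
    o=o or robot.get_obs(); A=R.from_euler('xyz',o['ee_rot']); B=R.from_euler('xyz',[np.pi,0,yaw])
    r=(A.inv()*B).as_rotvec(); d=A.inv().apply(np.array([x,y,z])-o['tool_pos'])*100
    print('turn',np.round(r,3),'cm',np.round(d,2),'rows',max(np.linalg.norm(d)/5,np.linalg.norm(r)/.15).round(1))
E
python3 - <<'E'
from h import *
go(0.532,0.260,0.25,2.939)
go(0.698,-0.067,0.20,1.808)
print(robot.snapshot('wrist')['T_tool_cam'])
P=np.load('top.npy')
for n,(u,v) in dict(b=(147,155),c=(235,125),a=(452,165)).items():
    w=P[v-35:v+35,u-30:u+30].reshape(-1,3); w=w[(w[:,2]>.04)&(w[:,2]<.13)]; print(n,np.median(w,0))
E
```

```text
turn [-0.002 -0.    -0.23 ] cm [-37.39  -9.05  -4.55] rows 7.7
turn [-0.002  0.001  0.901] cm [-66.18 -31.76   0.49] rows 14.7
[[-3.16518651e-04  9.61873915e-01  2.73493092e-01  7.97036992e-02]
 [ 9.99999946e-01  2.81348699e-04  1.67816522e-04 -9.88047839e-04]
 [ 8.44714097e-05  2.73493131e-01 -9.61873952e-01 -1.78682053e-01]
 [ 0.00000000e+00  0.00000000e+00  0.00000000e+00  1.00000000e+00]]
b [0.69150767 0.32451827 0.0975603 ]
c [0.75849142 0.12367412 0.09660852]
a [ 0.65874893 -0.35675127  0.09881651]
```

Call:
move_arm(deltas=[0,0,-0.23,-37.4,-9.0,-4.5,-1,0,0,-0.23,-37.4,-9.0,-4.5,-1,0,0,-0.23,-37.4,-9.0,-4.5,-1,0,0,-0.23,-37.4,-9.0,-4.5,-1,0,0,-0.23,-37.4,-9.0,-4.5,-1,0,0,-0.23,-37.4,-9.0,-4.5,-1,0,0,-0.23,-37.4,-9.0,-4.5,-1,0,0,-0.23,-37.4,-9.0,-4.5,-1])

```text
time: 0.95
tool_pos: [0.5341, 0.2586, 0.2503]
ee_rot: [-3.141, -0.0, 2.937]
wrist_force: [-0.5, 1.1, -0.2]
width: 0.0941
finger_force: 0.0
```

Call:
move_arm(deltas=[0,0,0,0,0,0,-1,0,0,0,0,0,0,-1,0,0,0,0,0,0,-1])

```text
time: 1.25
tool_pos: [0.5316, 0.2615, 0.2501]
ee_rot: [3.142, -0.001, 2.94]
wrist_force: [0.3, 0.3, 0.5]
width: 0.0939
finger_force: 0.0
```

```bash
cat > mag.py <<'E'
from h import *
import sys
s,P=snap('wrist'); o=robot.get_obs(); print(o['tool_pos'],o['ee_rot'],o['time'])
np.save('wmag',P); cv2.imwrite(f'pics/{sys.argv[1]}.png',s['image'][...,::-1])
# foot plate top
m=np.abs(P[...,2]-.012)<.006
c=np.array([.532,.26]); m&=np.hypot(*(P[...,:2]-c).transpose(2,0,1))<.11
r=cv2.minAreaRect((P[m][:,:2]*1000).astype(np.float32)); print('foot',m.sum(),r)
for a,b in ((.083,.103),(.104,.12),(.06,.075)):
    m=(P[...,2]>a)&(P[...,2]<b)&(np.hypot(*(P[...,:2]-c).transpose(2,0,1))<(.11 if a!=.104 else .03))
    if m.sum()>3:
        q=P[m]; print(a,m.sum(),cv2.minAreaRect((q[:,:2]*1000).astype(np.float32)),q.mean(0),q[:,2].max())
E
python3 mag.py wmag0
```

```text
[0.53135557 0.26173069 0.25028029] [ 3.14150388e+00 -7.99499123e-04  2.94056425e+00] 1.3
foot 2463 ((531.0559692382812, 260.60589599609375), (84.01203918457031, 174.7532501220703), 78.09284210205078)
0.083 2323 ((531.7138671875, 260.4231872558594), (79.68130493164062, 162.7592010498047), 78.14994049072266) [0.53061708 0.26093087 0.09258635] 0.10297217645339463
0.104 213 ((531.7938842773438, 260.5964660644531), (14.409425735473633, 14.856051445007324), 78.16265106201172) [0.5306356  0.26063707 0.10900553] 0.11526430273768706
0.06 6078 ((532.6085205078125, 259.7357482910156), (75.71988677978516, 141.89344787597656), 78.88239288330078) [0.5297759  0.26088281 0.06905649] 0.07499400566315906
```

View pics/wmag0.png

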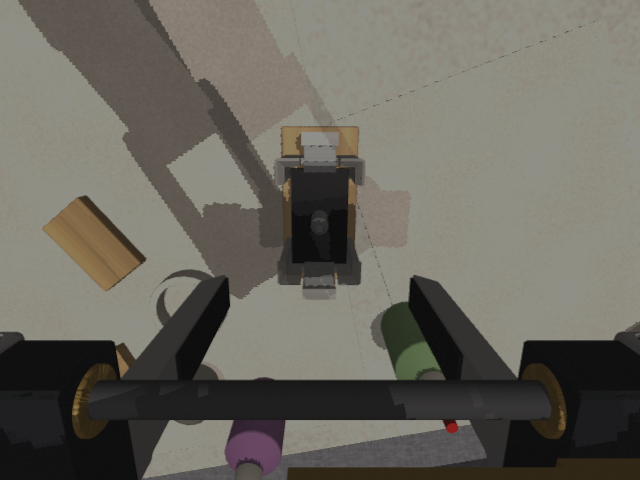

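The wrist view shows the dispenser centred at about (320,215), with the rod tip at (320,222). The rod axis comes out at (0.531,0.2605) and the tool yaw at 2.934. Next is a hover over stand A.

```bash
python3 - <<'E'
from h import *
go(0.698,-0.067,0.12,1.808)
E
```

```text
turn [-0.000e+00 -1.000e-03  1.133e+00] cm [-22.9  -28.88  13.01] rows 7.8
```

Call:
move_arm(deltas=[0,0,1.133,-22.9,-28.9,13,-1,0,0,1.133,-22.9,-28.9,13,-1,0,0,1.133,-22.9,-28.9,13,-1,0,0,1.133,-22.9,-28.9,13,-1,0,0,1.133,-22.9,-28.9,13,-1,0,0,1.133,-22.9,-28.9,13,-1,0,0,1.133,-22.9,-28.9,13,-1,0,0,1.133,-22.9,-28.9,13,-1])

```text
time: 2.1
tool_pos: [0.6987, -0.0689, 0.1194]
ee_rot: [-3.141, -0.0, 1.803]
wrist_force: [0.5, 0.2, -0.6]
width: 0.0939
finger_force: 0.0
```

Call:
move_arm(deltas=[0,0,0,0,0,0,-1,0,0,0,0,0,0,-1,0,0,0,0,0,0,-1,0,0,0,0,0,0,-1])

```text
time: 2.5
tool_pos: [0.6987, -0.0662, 0.1222]
ee_rot: [3.139, 0.0, 1.809]
wrist_force: [0.4, 0.4, -0.4]
width: 0.094
finger_force: 0.0
```

```bash
cat > blk.py <<'E'
from h import *
import sys
x,y=float(sys.argv[2]),float(sys.argv[3])
s,P=snap('wrist'); o=robot.get_obs(); print(o['tool_pos'],o['ee_rot'],o['time'])
cv2.imwrite(f'pics/{sys.argv[1]}.png',s['image'][...,::-1])
m=(np.abs(P[...,2]-.018)<.004)&(np.hypot(P[...,0]-x,P[...,1]-y)<.075)
n,l,st,c=cv2.connectedComponentsWithStats(m.astype(np.uint8)); m=l==1+np.argmax(st[1:,4])
q=P[m]; r=cv2.minAreaRect((q[:,:2]*1000).astype(np.float32)); print(m.sum(),r,'z',np.median(q[:,2]))
# hole: contour inside mask
cs,h=cv2.findContours(m.astype(np.uint8),cv2.RETR_CCOMP,cv2.CHAIN_APPROX_NONE)
for k,cc in enumerate(cs):
    if h[0][k][3]>=0 and len(cc)>15:
        pts=P[cc[:,0,1],cc[:,0,0]]; (cx,cy),rad=cv2.minEnclosingCircle((pts[:,:2]*1000).astype(np.float32)); print('hole',cx,cy,rad)
E
python3 blk.py wA 0.698 -0.067
```

```text
[ 0.69870722 -0.06646562  0.12207506] [3.13953901e+00 5.40043219e-04 1.80862384e+00] 2.55
8775 ((698.6939086914062, -67.11349487304688), (60.165645599365234, 100.11280059814453), 13.305839538574219) z 0.01743956057044338
hole 698.6689453125 -66.7358169555664 10.664124488830566
```

```bash
python3 - <<'E'
from h import *
go(0.6987,-0.0669,0.003,1.803)
E
```

```text
turn [0.002 0.001 0.006] cm [-0.04 -0.04 11.91] rows 2.4
```

Call:
move_arm(deltas=[0,0,0.006,0,0,4,-1,0,0,0.006,0,0,8,-1,0,0,0.006,0,0,10.5,-1,0,0,0.006,0,0,11.7,-1,0,0,0.006,0,0,11.7,-1,0,0,0.006,0,0,11.7,1,0,0,0.006,0,0,11.7,1,0,0,0.006,0,0,11.7,1])

```text
time: 3.35
tool_pos: [0.6995, -0.0685, 0.0052]
ee_rot: [3.139, 0.001, 1.8]
wrist_force: [-0.2, -0.6, 0.7]
width: 0.0736
finger_force: 0.0
```

Call:
move_arm(deltas=[0,0,0,0,0,0,1,0,0,0,0,0,0,1,0,0,0,0,0,0,1,0,0,0,0,0,0,1])

```text
time: 3.75
tool_pos: [0.699, -0.0685, 0.0041]
ee_rot: [3.14, 0.0, 1.8]
wrist_force: [0.4, -0.4, 2.5]
width: 0.0599
finger_force: 30.0
```

Call:
move_arm(deltas=[0,0,0,0,0,-3,1,0,0,0,0,0,-7,1,0,0,0,0,0,-12,1,0,0,0,0,0,-16,1,0,0,0,0,0,-19,1,0,0,0,0,0,-19.5,1,0,0,0,0,0,-19.5,1,0,0,0,0,0,-19.5,1])

```text
time: 4.55
tool_pos: [0.6974, -0.0683, 0.195]
ee_rot: [-3.137, -0.002, 1.8]
wrist_force: [-0.5, 0.9, -1.1]
width: 0.0598
finger_force: 30.0
```

```bash
python3 - <<'E'
from h import *
go(0.5311,0.2605,0.20,2.934)
E
```

```text
turn [-0.003 -0.005 -1.134] cm [35.8  -8.74 -0.38] rows 7.6
```

Call:
move_arm(deltas=[0,0,-0.14,4,-1.1,0,1,0,0,-0.284,9,-2.2,0,1,0,0,-0.425,13.4,-3.3,0,1,0,0,-0.567,18,-4.4,0,1,0,0,-0.71,22.5,-5.5,0,1,0,0,-0.85,27,-6.6,0,1,0,0,-0.99,31.5,-7.7,0,1,0,0,-1.134,35.8,-8.7,0,1])

```text
time: 5.35
tool_pos: [0.53, 0.2616, 0.1949]
ee_rot: [-3.139, -0.005, 2.94]
wrist_force: [0.4, 0.8, -1.5]
width: 0.0595
finger_force: 30.0
```

Call:
move_arm(deltas=[0,0,0,0,0,0,1,0,0,0,0,0,0,1,0,0,0,0,0,0,1,0,0,0,0,0,0,1])

```text
time: 5.75
tool_pos: [0.5329, 0.259, 0.1974]
ee_rot: [-3.14, -0.001, 2.931]
wrist_force: [0.6, 0.4, -1.2]
width: 0.0595
finger_force: 30.0
```

```bash
cat > held.py <<'E'
from h import *
import sys
s,P=snap('wrist'); o=robot.get_obs(); print(o['tool_pos'],o['ee_rot'],o['time'],o['width'],o['finger_force'],o['wrist_force'])
cv2.imwrite(f'pics/{sys.argv[1]}.png',s['image'][...,::-1])
A=R.from_euler('xyz',o['ee_rot']); Q=(P-o['tool_pos'])@A.as_matrix()   # tool coords
m=(np.abs(Q[...,2]+.014)<.006)&(np.abs(Q[...,0])<.07)&(np.abs(Q[...,1])<.0285)
n,l,st,c=cv2.connectedComponentsWithStats(m.astype(np.uint8)); m=l==1+np.argmax(st[1:,4])
q=Q[m]; print('block in tool',m.sum(),cv2.minAreaRect((q[:,:2]*1000).astype(np.float32)),'x',np.percentile(q[:,0],[.3,99.7]),'z',np.median(q[:,2]))
k=np.linalg.lstsq(np.c_[q[:,:2],np.ones(len(q))],q[:,2],rcond=None)[0]; print('slope',k)
cs,h=cv2.findContours(m.astype(np.uint8),cv2.RETR_CCOMP,cv2.CHAIN_APPROX_NONE)
for k,cc in enumerate(cs):
    if h[0][k][3]>=0 and len(cc)>15:
        pts=Q[cc[:,0,1],cc[:,0,0]]; print('hole tool mm',cv2.minEnclosingCircle((pts[:,:2]*1000).astype(np.float32)))
hx,hy=0.5311,0.2605
m=(P[...,2]>.083)&(P[...,2]<.103)&(np.hypot(P[...,0]-hx,P[...,1]-hy)<.11)&(Q[...,2]>.02)
if m.sum()>50: print('mag tops',m.sum(),cv2.minAreaRect((P[m][:,:2]*1000).astype(np.float32)))
E
python3 held.py held1
```

```text
[0.53307785 0.25906266 0.1977315 ] [-3.14083762e+00 -8.53782928e-04  2.93130027e+00] 5.8 0.0592441316076884 30.04656663048081 [ 0.06930579  0.51075909 -1.1824646 ]
block in tool 20704 ((4.5754852294921875, 2.47955322265625e-05), (56.98729705810547, 96.3296890258789), 89.99676513671875) x [-0.04268298  0.05248989] z -0.01295468764659858
slope [-0.00047723  0.00143382 -0.01292178]
hole tool mm ((2.8259541988372803, -1.0327273607254028), 10.839590072631836)
mag tops 1788 ((519.3285522460938, 263.40472412109375), (79.62397003173828, 137.81248474121094), 78.41442108154297)
```

View pics/held1.png

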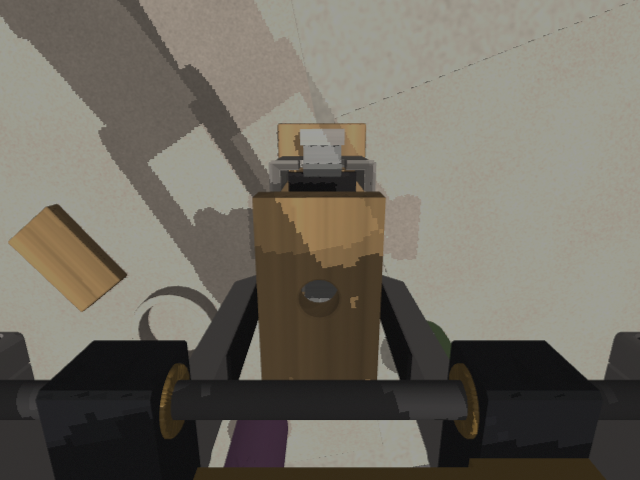

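Held view: the block is level in the fingers with its hole at (320,297), and the dispenser's near end shows at (320,160). I'll work out the relative offset from this one image.

```bash
cat > rel.py <<'E'
from h import *
s,P=snap('wrist'); o=robot.get_obs(); A=R.from_euler('xyz',o['ee_rot']); Q=(P-o['tool_pos'])@A.as_matrix()*1000
z=P[...,2]
def rep(n,m):
    q=Q[m]; 
    if len(q)>20: print(n,len(q),'x',np.percentile(q[:,0],[1,50,99]).round(1),'y',np.percentile(q[:,1],[1,50,99]).round(1))
near=(np.abs(Q[...,1])<60)&(Q[...,0]>-20)&(Q[...,0]<130)
foot=near&(np.abs(z-.012)<.005)&(Q[...,0]>62); rep('foot',foot)   # end edge x=88, sides y=+-42
rep('lip top',near&(np.abs(z-.09)<.02)&(np.abs(Q[...,1])<25)&(Q[...,2]>40))
rep('posts',near&(z>.085)&(z<.103)&(Q[...,2]>40)&(np.abs(Q[...,1])>20))
q=Q[foot]; b=q[:,0]>np.percentile(q[:,0],20)
# yaw from foot end edge: for each y bin, max x
ys=np.arange(-38,40,4); e=[(y,q[np.abs(q[:,1]-y)<2,0].max()) for y in ys if (np.abs(q[:,1]-y)<2).sum()>5]
e=np.array(e); print('edge x at y=0, slope',np.polyfit(*e.T,1)[::-1])
rep('rod',(z>.1)&(Q[...,2]>30)&(np.abs(Q[...,0])<20)&(np.abs(Q[...,1])<20))
print(o['tool_pos'],o['ee_rot'])
E
python3 rel.py
```

```text
foot 1628 x [62.5 78.2 89.1] y [-40.5  -0.9  42.1]
lip top 2129 x [47.4 63.9 82.9] y [-23.2   0.6  23.4]
posts 1046 x [38.2 53.7 60.9] y [-38.6  20.9  40.4]
edge x at y=0, slope [ 8.90864595e+01 -7.20711545e-04]
[0.53312285 0.25915266 0.1980033 ] [-3.14112051e+00 -5.55571338e-04  2.93136673e+00]
```

Call:
move_arm(deltas=[0,0,-0.003,-0.13,0.19,2.5,1,0,0,-0.003,-0.13,0.19,5,1,0,0,-0.003,-0.13,0.19,6.5,1,0,0,-0.003,-0.13,0.19,7.5,1,0,0,-0.003,-0.13,0.19,8.1,1,0,0,-0.003,-0.13,0.19,8.7,1,0,0,-0.003,-0.13,0.19,9.3,1,0,0,-0.003,-0.13,0.19,9.3,1])

```text
time: 6.65
tool_pos: [0.534, 0.262, 0.1051]
ee_rot: [-3.141, -0.0, 2.937]
wrist_force: [0.2, -0.9, -1.4]
width: 0.0598
finger_force: 30.0
```

```bash
python3 rel.py; python3 held.py held2
```

```text
foot 2719 x [62.2 78.1 89.6] y [-43.2  -1.   39.5]
edge x at y=0, slope [ 8.96009658e+01 -9.61764330e-05]
[0.53422647 0.26211478 0.10553878] [3.14149152e+00 4.09152936e-05 2.93692335e+00]
[0.53441011 0.26217728 0.10589833] [3.14114812e+00 5.85943526e-04 2.93688370e+00] 6.75 0.05999080525924719 30.046710652532056 [ 0.02774667 -0.02265982 -1.65032532]
block in tool 20708 ((4.553962707519531, 0.0074024200439453125), (56.99334716796875, 96.36884307861328), 89.98587036132812) x [-0.04263615  0.05256803] z -0.012959266234011176
slope [-0.00084886  0.00120033 -0.01291543]
hole tool mm ((2.8481736183166504, -1.0926927328109741), 10.500035285949707)
mag tops 546 ((509.6000061035156, 265.29559326171875), (75.54552459716797, 118.39325714111328), 78.13443756103516)
```

View pics/held2.png

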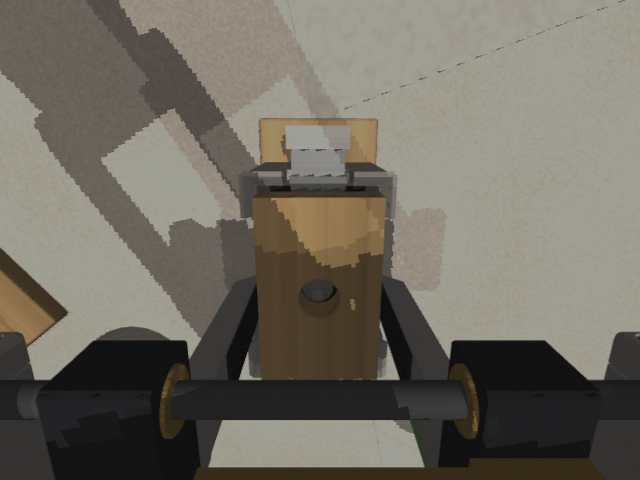

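The rod is visible in the hole at (318,290), and there is almost no contact force. I'll trim by about 1 mm and lower further.

Call:
move_arm(deltas=[0,0,0,-0.1,-0.05,0.4,1,0,0,0,-0.1,-0.05,0.8,1,0,0,0,-0.1,-0.05,1.2,1,0,0,0,-0.1,-0.05,1.5,1,0,0,0,-0.1,-0.05,1.5,1])

```text
time: 7.25
tool_pos: [0.5346, 0.2612, 0.0896]
ee_rot: [-3.141, -0.001, 2.937]
wrist_force: [-0.8, 0.1, -1.2]
width: 0.0598
finger_force: 30.0
```

Call:
move_arm(deltas=[0,0,0,0,0,0.3,1,0,0,0,0,0,0.6,1,0,0,0,0,0,0.9,1,0,0,0,0,0,1.2,1,0,0,0,0,0,1.2,1])

```text
time: 7.75
tool_pos: [0.5363, 0.2618, 0.0806]
ee_rot: [3.139, 0.003, 2.937]
wrist_force: [-1.7, -0.1, 5.4]
width: 0.0596
finger_force: 30.1
```

Call:
move_arm(deltas=[0,0,0,0,0,0.4,1,0,0,0,0,0,0.8,1,0,0,0,0,0,1.2,1,0,0,0,0,0,1.2,1])

```text
time: 8.15
tool_pos: [0.5361, 0.2619, 0.0671]
ee_rot: [3.14, 0.002, 2.937]
wrist_force: [0.5, 1.6, 3.3]
width: 0.0596
finger_force: 30.1
```

Call:
move_arm(deltas=[0,0,0,0,0,0.4,1,0,0,0,0,0,0.8,1,0,0,0,0,0,1.2,1,0,0,0,0,0,1.4,1,0,0,0,0,0,1.4,1])

```text
time: 8.65
tool_pos: [0.5361, 0.2618, 0.0529]
ee_rot: [3.14, 0.002, 2.937]
wrist_force: [2.3, 2.0, 4.2]
width: 0.0597
finger_force: 30.0
```

```bash
python3 held.py held3; python3 rel.py
```

```text
[0.53604492 0.26183471 0.05306669] [3.13999522e+00 1.97574451e-03 2.93681250e+00] 8.7 0.059840929854807635 30.048841011011973 [1.81369097 1.40086513 5.12565329]
block in tool 18279 ((4.424839019775391, -0.00106048583984375), (56.99680709838867, 96.23477172851562), 89.99857330322266) x [-0.04291438  0.05155068] z -0.01320312082045925
slope [-0.00228635  0.00156813 -0.01320349]
hole tool mm ((-9.677102088928223, -2.6152596473693848), 21.6995906829834)
foot 3927 x [62.1 78.9 92. ] y [-43.2  -1.4  39.3]
edge x at y=0, slope [ 9.18381509e+01 -8.64461450e-03]
[0.53607077 0.26182353 0.05318703] [3.13998573e+00 2.05138734e-03 2.93681318e+00]
```

View pics/held3.png

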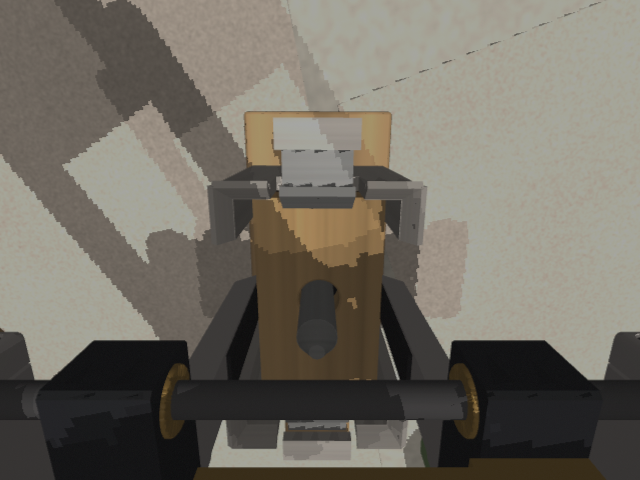

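The base is under the lips: the front lip at (316,200) covers its end, the rod stands through the hole, and the block top is about 66 mm up. I'll release and retract.

Call:
move_arm(deltas=[0,0,0,0,0,0,-1,0,0,0,0,0,0,-1,0,0,0,0,0,0,-1,0,0,0,0,0,0,-1,0,0,0,0,0,-4,-1,0,0,0,0,0,-9,-1,0,0,0,0,0,-14,-1,0,0,0,0,0,-19,-1])

```text
time: 9.55
tool_pos: [0.5345, 0.261, 0.2439]
ee_rot: [-3.141, -0.001, 2.937]
wrist_force: [0.3, 0.3, 0.3]
width: 0.094
finger_force: 0.0
```

Call:
move_arm(deltas=[0,0,0,0,0,0,-1,0,0,0,0,0,0,-1])

```text
time: 9.75
tool_pos: [0.5357, 0.2615, 0.2442]
ee_rot: [3.14, 0.003, 2.937]
wrist_force: [0.1, -0.2, -1.3]
width: 0.0939
finger_force: 0.0
```

```bash
python3 mag.py wmag1; python3 - <<'E'
from h import *
P=np.load('wmag.npy'); im=cv2.imread('pics/wmag1.png'); hsv=cv2.cvtColor(im,cv2.COLOR_BGR2HSV)
c=np.array([.5311,.2605]); a=2.934-np.pi; ex=np.array([np.cos(a),np.sin(a)]); ey=np.array([-ex[1],ex[0]])
X=(P[...,:2]-c)@ex*1000; Y=(P[...,:2]-c)@ey*1000; Z=P[...,2]*1000
m=(abs(X)<50)&(abs(Y)<30)&(Z>55)&(Z<85)&(hsv[...,1]>70)
q=np.c_[X[m],Y[m],Z[m]]; k=np.linalg.lstsq(np.c_[q[:,:2],np.ones(len(q))],q[:,2],rcond=None)[0]
print('block top n',m.sum(),'tilt',k[:2],'z',k[2],'Y',np.percentile(q[:,1],[1,99]),'X',np.percentile(q[:,0],[1,99]))
for s in (1,-1):
    l=(s*X>40)&(s*X<70)&(abs(Y)<13)&(Z>70)&(Z<100); t=s*X[l]; print('lip',s,l.sum(),'inner x',np.percentile(t,[.5,2]) if l.any() else '')
go(.5074,-.365,.12,2.918)
E
```

```text
[0.53477939 0.26114919 0.24162962] [-3.14093231e+00 -9.81478774e-04  2.93674676e+00] 9.8
foot 2191 ((530.965576171875, 260.58123779296875), (84.17240142822266, 174.5099334716797), 78.0401382446289)
0.083 2472 ((531.4956665039062, 260.4217529296875), (79.74420166015625, 163.06735229492188), 78.09598541259766) [0.53037714 0.2606714  0.0925088 ] 0.10297143585072521
0.104 218 ((531.4103393554688, 260.39544677734375), (14.658802032470703, 14.917977333068848), 56.407588958740234) [0.53060254 0.26066456 0.10902224] 0.1147389177792954
0.06 6790 ((532.89208984375, 260.5549011230469), (75.95222473144531, 142.13967895507812), 77.18441772460938) [0.52917185 0.26186252 0.07152739] 0.0749915248050731
block top n 5422 tilt [0.00149017 0.0002082 ] z 71.38685545551671 Y [-28.47424603  29.41983662] X [-47.32337504  47.84674083]
lip 1 744 inner x [40.41090031 40.83410576]
lip -1 921 inner x [40.04540515 40.18413057]
turn [-0.001 -0.001  0.019] cm [-10.07 -61.85  12.19] rows 12.8
```

View pics/wmag1.png

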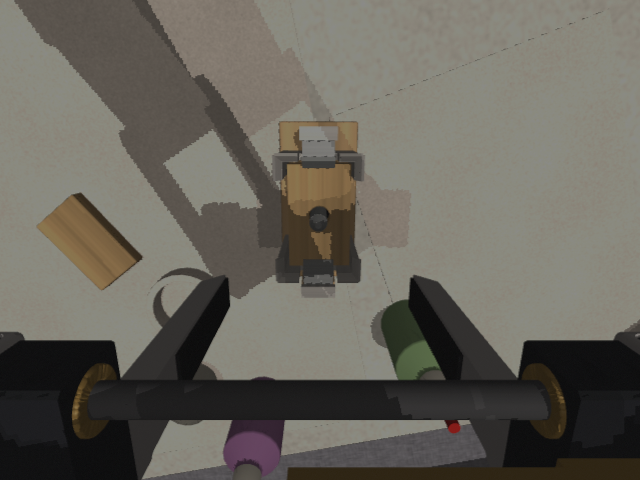

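The first base is latched flat: its top is level at 71.4 mm and both lips are over its ends at (318,150) and (318,280). Now for stand B.

Call:
move_arm(deltas=[0,0,0.019,-0.8,-4.9,0,-1,0,0,0.019,-1.6,-9.7,0,-1,0,0,0.019,-2.4,-14.5,1,-1,0,0,0.019,-3.2,-19.3,2,-1,0,0,0.019,-4,-24.1,3,-1,0,0,0.019,-4.8,-28.9,4,-1,0,0,0.019,-5.6,-33.7,5,-1,0,0,0.019,-6.4,-38.5,6,-1])

```text
time: 10.6
tool_pos: [0.5174, -0.13, 0.1787]
ee_rot: [3.141, -0.006, 2.918]
wrist_force: [-0.1, 0.6, 0.9]
width: 0.094
finger_force: 0.0
```

Call:
move_arm(deltas=[0,0,0,-0.8,-4.7,1,-1,0,0,0,-1.5,-9.4,2,-1,0,0,0,-2.2,-14.1,3,-1,0,0,0,-3,-18.8,4.6,-1,0,0,0,-3.7,-23.4,6.2,-1,0,0,0,-3.7,-23.4,6.2,-1,0,0,0,-3.7,-23.4,6.2,-1,0,0,0,-3.7,-23.4,6.2,-1])

```text
time: 11.4
tool_pos: [0.5032, -0.3635, 0.1191]
ee_rot: [3.14, -0.002, 2.919]
wrist_force: [0.4, 0.6, 0.6]
width: 0.0942
finger_force: 0.0
```

```bash
sed -i "s/print('hole',cx,cy,rad)/print('hole',cx,cy,rad); go(cx\/1000,cy\/1000,.004,np.radians(90+(r[2] if r[1][0]<r[1][1] else r[2]-90)))/" blk.py; python3 blk.py wB .5074 -.365
```

```text
[ 0.50374381 -0.36344966  0.12005374] [ 3.14060002e+00 -7.76314881e-04  2.91928971e+00] 11.45
8833 ((507.3815002441406, -365.87335205078125), (60.22722244262695, 100.58216857910156), 77.68740844726562) z 0.017390210593508648
hole 507.22027587890625 -365.87640380859375 10.705368041992188
turn [ 0.001 -0.001 -0.007] cm [-0.4  -0.17 11.6 ] rows 2.3
```

Call:
move_arm(deltas=[0,0,-0.007,-0.4,-0.17,4,-1,0,0,-0.007,-0.4,-0.17,8,-1,0,0,-0.007,-0.4,-0.17,10.5,-1,0,0,-0.007,-0.4,-0.17,11.5,-1,0,0,-0.007,-0.4,-0.17,11.5,-1,0,0,-0.007,-0.4,-0.17,11.5,1,0,0,-0.007,-0.4,-0.17,11.5,1,0,0,-0.007,-0.4,-0.17,11.5,1])

```text
time: 12.25
tool_pos: [0.5083, -0.3683, 0.0077]
ee_rot: [-3.14, 0.003, 2.925]
wrist_force: [0.5, -0.2, -0.6]
width: 0.0734
finger_force: 0.0
```

Call:
move_arm(deltas=[0,0,0,0,0,0,1,0,0,0,0,0,0,1,0,0,0,0,0,0,1,0,0,0,0,0,0,1])

```text
time: 12.65
tool_pos: [0.5076, -0.3677, 0.0063]
ee_rot: [-3.141, 0.001, 2.925]
wrist_force: [0.7, 1.2, 2.7]
width: 0.0592
finger_force: 30.0
```

Call:
move_arm(deltas=[0,0,0,0,0,-3,1,0,0,0,0,0,-7,1,0,0,0,0,0,-12,1,0,0,0,0,0,-16,1,0,0,0,0,0,-19,1,0,0,0,0,0,-19.5,1,0,0,0,0,0,-19.5,1,0,0,0,0,0,-19.5,1])

```text
time: 13.45
tool_pos: [0.5062, -0.3669, 0.1972]
ee_rot: [3.139, -0.004, 2.925]
wrist_force: [0.5, 0.5, -1.0]
width: 0.0598
finger_force: 30.0
```

```bash
python3 - <<'E'
from h import *
go(0.5311,0.2605,0.198,2.934)
E
```

```text
turn [ 0.002 -0.004 -0.009] cm [11.07 61.8   0.12] rows 12.6
```

Call:
move_arm(deltas=[0,0,-0.009,0.8,4.5,0,1,0,0,-0.009,1.6,9,0,1,0,0,-0.009,2.4,13.5,0,1,0,0,-0.009,3.2,18,0,1,0,0,-0.009,4,22.5,0,1,0,0,-0.009,4.8,27,0,1,0,0,-0.009,5.6,31.5,0,1,0,0,-0.009,6.4,36,0,1])

```text
time: 14.25
tool_pos: [0.5205, -0.0003, 0.1971]
ee_rot: [-3.141, -0.005, 2.934]
wrist_force: [-0.3, 0.5, 0.3]
width: 0.0595
finger_force: 30.0
```

Call:
move_arm(deltas=[0,0,0,0.8,4.5,0,1,0,0,0,1.6,9,0,1,0,0,0,2.4,13.5,0,1,0,0,0,3.2,18,0,1,0,0,0,4,22.5,0,1,0,0,0,4.7,25.8,0,1,0,0,0,4.7,25.8,0,1,0,0,0,4.7,25.8,0,1])

```text
time: 15.05
tool_pos: [0.5281, 0.2599, 0.1974]
ee_rot: [-3.138, -0.004, 2.935]
wrist_force: [0.3, 0.1, -1.3]
width: 0.0597
finger_force: 30.0
```

Call:
move_arm(deltas=[0,0,0,0,0,0,1,0,0,0,0,0,0,1,0,0,0,0,0,0,1])

```text
time: 15.35
tool_pos: [0.5295, 0.2587, 0.2005]
ee_rot: [-3.142, 0.0, 2.932]
wrist_force: [-0.2, -0.3, -0.7]
width: 0.0597
finger_force: 30.0
```

```bash
python3 held.py held4;  python3 rel.py; python3 -c "
from h import *
go(0.5311,0.2605,0.105,2.934)"
```

```text
[0.52953961 0.25884639 0.20062136] [3.14148785e+00 2.09543777e-04 2.93205191e+00] 15.4 0.059563241024001866 29.999787211418152 [-0.27499392  0.38531846 -0.52921127]
block in tool 20012 ((2.6910362243652344, -0.0011043548583984375), (56.99399948120117, 96.81157684326172), 89.9990234375) x [-0.04464183  0.05082474] z -0.010934422300089591
slope [-0.00181453 -0.00087866 -0.0109216 ]
hole tool mm ((1.151621699333191, -1.4672588109970093), 10.618223190307617)
mag tops 1738 ((519.34765625, 263.1017761230469), (79.64530944824219, 138.11280822753906), 77.96575927734375)
foot 1412 x [62.3 76.3 85.4] y [-39.6  -0.5  43. ]
lip top 3018 x [31.9 53.8 79.9] y [-24.1   0.9  24.1]
posts 993 x [35.5 50.4 57.7] y [-37.7  22.   41.2]
edge x at y=0, slope [8.54690097e+01 2.52154306e-03]
[0.52954846 0.2590667  0.20069135] [3.14138028e+00 3.52800152e-04 2.93238577e+00]
turn [ 0.     0.    -0.002] cm [-0.12  0.17  9.57] rows 1.9
```

Call:
move_arm(deltas=[0,0,-0.002,-0.32,0.32,2.5,1,0,0,-0.002,-0.32,0.32,5,1,0,0,-0.002,-0.32,0.32,6.5,1,0,0,-0.002,-0.32,0.32,7.5,1,0,0,-0.002,-0.32,0.32,7.5,1,0,0,-0.002,-0.32,0.32,7.5,1])

```text
time: 16.05
tool_pos: [0.5336, 0.2625, 0.1264]
ee_rot: [3.141, 0.001, 2.936]
wrist_force: [-0.2, 0.4, -0.3]
width: 0.0599
finger_force: 30.0
```

```bash
python3 held.py held5;  python3 rel.py; python3 - <<'E'
from h import *
go(0.5311,0.2605,0.105,2.934)
im=cv2.imread('pics/held5.png')[100:400,180:460]; cv2.imwrite('pics/crop5.png',cv2.resize(cv2.convertScaleAbs(im,alpha=1.7),None,fx=2,fy=2,interpolation=cv2.INTER_CUBIC))
E
```

```text
[0.53385965 0.26268442 0.12693681] [3.14017586e+00 2.07321752e-03 2.93576766e+00] 16.1 0.059460704690869004 29.99986231327057 [ 0.9672826  -0.32669744 -0.40012053]
block in tool 20026 ((3.183635711669922, 0.003131866455078125), (96.34898376464844, 56.989112854003906), 0.00434564845636487) x [-0.04423889  0.05110646] z -0.010525737384564051
slope [-0.00220272 -0.00072367 -0.0105174 ]
hole tool mm ((1.572584867477417, -1.2360427379608154), 10.6710205078125)
mag tops 2654 ((520.7337036132812, 262.8843078613281), (79.92166137695312, 141.16673278808594), 78.10266876220703)
foot 2401 x [62.2 78.6 89.6] y [-44.   -0.9  38.6]
lip top 3821 x [-18.4  63.5  83.4] y [-23.   -2.1  23.1]
edge x at y=0, slope [ 8.95752821e+01 -3.41189031e-04]
[0.53397309 0.26273559 0.12716081] [3.13997770e+00 2.46551801e-03 2.93576760e+00]
turn [0.002 0.002 0.002] cm [ 0.24 -0.28  2.22] rows 0.4
```

View pics/crop5.png

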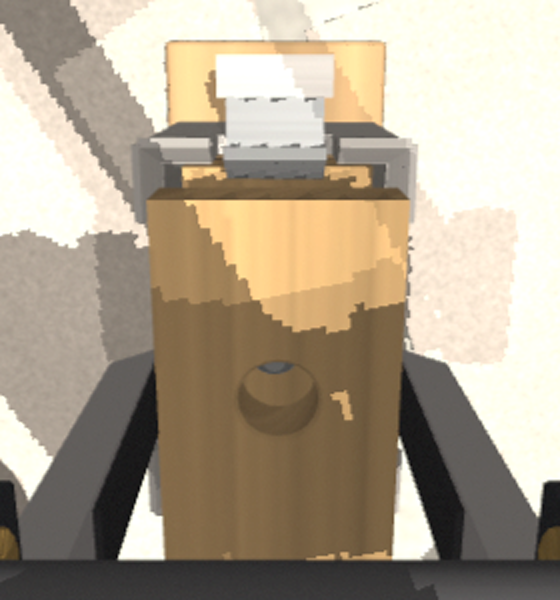

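The crop shows the rod tip just inside the hole's far edge at (276,366), with the hole centre at (278,398). A small sideways trim of about -1 mm is needed. I'll lower onto the cone and watch the force.

Call:
move_arm(deltas=[0,0,0,0,-0.1,0.6,1,0,0,0,0,-0.1,1.1,1,0,0,0,0,-0.1,1.6,1,0,0,0,0,-0.1,2,1,0,0,0,0,-0.1,2,1])

```text
time: 16.65
tool_pos: [0.5323, 0.2612, 0.1043]
ee_rot: [-3.141, -0.002, 2.936]
wrist_force: [0.2, 0.7, -0.5]
width: 0.0595
finger_force: 30.0
```

```bash
python3 held.py held6;  python3 rel.py
```

```text
[0.53254301 0.26131488 0.10480015] [-3.14101716e+00 -1.02839531e-03  2.93580578e+00] 16.7 0.05970692586489128 29.99987304210663 [-0.66134954  0.92931571 -0.41391072]
block in tool 19987 ((3.1045303344726562, 0.001251220703125), (56.992759704589844, 96.61775970458984), 89.9939193725586) x [-0.04426884  0.0510792 ] z -0.010578444943776702
slope [-0.00220715 -0.00020508 -0.01056319]
hole tool mm ((1.2501840591430664, -1.2321579456329346), 10.940916061401367)
mag tops 406 ((509.612548828125, 265.1044616699219), (75.50956726074219, 118.0106430053711), 78.09982299804688)
foot 2584 x [62.3 78.2 88.3] y [-42.3  -1.   40.4]
edge x at y=0, slope [8.83599072e+01 1.05295340e-05]
[0.53280465 0.26139262 0.10521641] [-3.14140361e+00 -3.72172026e-04  2.93579553e+00]
```

The rod is in the hole, with no contact force. I'll lower to the lips and then press.

Call:
move_arm(deltas=[0,0,0,-0.05,0,0.4,1,0,0,0,-0.05,0,0.8,1,0,0,0,-0.05,0,1.2,1,0,0,0,-0.05,0,1.6,1,0,0,0,-0.05,0,2,1,0,0,0,-0.05,0,2.4,1,0,0,0,-0.05,0,2.4,1])

```text
time: 17.45
tool_pos: [0.5348, 0.2619, 0.0842]
ee_rot: [3.139, 0.004, 2.936]
wrist_force: [-1.3, -0.2, 7.4]
width: 0.0594
finger_force: 30.0
```

Call:
move_arm(deltas=[0,0,0,0,0,0.4,1,0,0,0,0,0,0.8,1,0,0,0,0,0,1.2,1,0,0,0,0,0,1.2,1])

```text
time: 17.85
tool_pos: [0.5349, 0.2621, 0.0717]
ee_rot: [3.139, 0.004, 2.936]
wrist_force: [0.4, 0.3, 4.9]
width: 0.0597
finger_force: 30.0
```

Call:
move_arm(deltas=[0,0,0,0,0,0.4,1,0,0,0,0,0,0.8,1,0,0,0,0,0,1.2,1,0,0,0,0,0,1.6,1,0,0,0,0,0,1.75,1,0,0,0,0,0,1.75,1])

```text
time: 18.45
tool_pos: [0.5349, 0.2621, 0.0541]
ee_rot: [3.139, 0.004, 2.936]
wrist_force: [-0.6, 0.7, 5.8]
width: 0.0595
finger_force: 30.0
```

```bash
python3 held.py held7; cat > fin.py <<'E'
from h import *
s,P=snap('wrist'); im=s['image'][...,::-1]; cv2.imwrite('pics/fin.png',im); hsv=cv2.cvtColor(np.ascontiguousarray(im),cv2.COLOR_BGR2HSV)
c=np.array([.5311,.2605]); a=2.934-np.pi; ex=np.array([np.cos(a),np.sin(a)]); ey=np.array([-ex[1],ex[0]])
X=(P[...,:2]-c)@ex*1000; Y=(P[...,:2]-c)@ey*1000; Z=P[...,2]*1000
m=(abs(X)<42)&(abs(Y)<26)&(Z>50)&(Z<95)&(hsv[...,1]>70)
q=np.c_[X[m],Y[m],Z[m]]; k=np.linalg.lstsq(np.c_[q[:,:2],np.ones(len(q))],q[:,2],rcond=None)[0]
print('block top n',m.sum(),'tilt',k[:2],'z',k[2])
for g in (1,-1):
    l=(g*X>35)&(g*X<85)&(abs(Y)<13)&(Z>74)&(Z<100); t=g*X[l]; print('lip',g,l.sum(),np.percentile(t,[.5,2,98]) if l.any() else '')
E
python3 fin.py
```

```text
[0.53490981 0.26206502 0.05421693] [3.13895726 0.00377567 2.93594004] 18.5 0.059821360640063534 30.001466274261475 [-1.05624929  1.11132972  5.44446789]
block in tool 17747 ((2.742877960205078, -0.0033512115478515625), (96.78590393066406, 56.995399475097656), 0.0023237373679876328) x [-0.04464733  0.04980587] z -0.010999589586183649
slope [-0.00546619  0.00091207 -0.01103675]
hole tool mm ((-11.523330688476562, -1.6727161407470703), 22.463987350463867)
block top n 14134 tilt [-0.00112908  0.00162044] z 65.26933200373534
lip 1 1639 [54.41075146 54.94975173 82.49055642]
lip -1 3879 [44.94778357 45.65536462 80.73629519]
```

Call:
move_arm(deltas=[0,0,0,0,0,0,-1,0,0,0,0,0,0,-1,0,0,0,0,0,0,-1,0,0,0,0,0,0,-1,0,0,0,0,0,-4,-1,0,0,0,0,0,-9,-1,0,0,0,0,0,-14,-1,0,0,0,0,0,-19,-1])

```text
time: 19.35
tool_pos: [0.533, 0.2612, 0.2435]
ee_rot: [-3.141, -0.001, 2.936]
wrist_force: [0.9, 0.6, -0.1]
width: 0.0937
finger_force: 0.0
```

Call:
move_arm(deltas=[0,0,0,0,0,0,-1,0,0,0,0,0,0,-1,0,0,0,0,0,0,-1])

```text
time: 19.65
tool_pos: [0.5326, 0.261, 0.2397]
ee_rot: [-3.14, -0.003, 2.936]
wrist_force: [1.0, -0.6, -0.6]
width: 0.0943
finger_force: 0.0
```

```bash
python3 fin.py
```

```text
block top n 4270 tilt [-0.00109794 -0.00088439] z 71.40505389117457
lip 1 781 [45.57776466 46.26550085 81.65286372]
lip -1 855 [44.69178903 45.7000426  80.71050963]
```

View pics/fin.png

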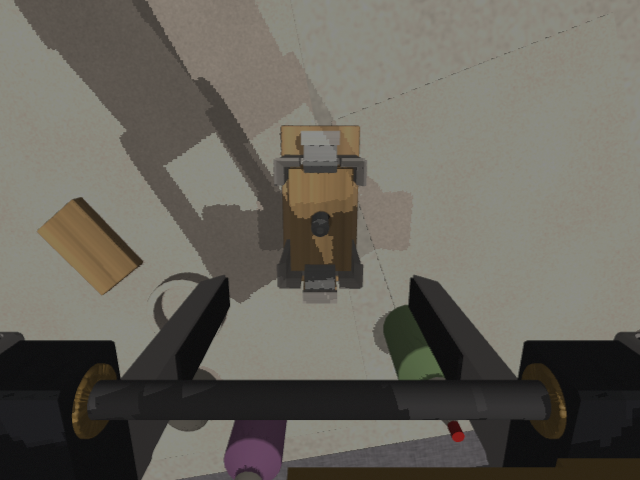

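The second base is latched too: its top is level at 71.4 mm, and both lips (318,155) and (318,285) are in at |x| of about 45 mm. The gripper is clear of everything, so I'm handing the job in.

```bash
python3 -c "
from bench import robot
print(robot.close_job())"
```

```text
the job is handed in; nothing more can be done
None
```

Both drilled bases went onto the rod one after the other, and each measured flat with both lips over it before I handed the job in at about 20 s; the handed-in call gave no verdict.

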